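Coffee things in order of height

ROBOT

A 6-joint arm with a two-finger parallel gripper is mounted at the origin on a cart in front of the work surface, level with it; the furniture and walls round the work are solid. World frame = base frame: x ahead of the robot, y to its left, z up, the work surface at z = 0. Lengths are in m, angles in degrees, forces in N, time in s.
With the tool pointing down it reaches from about 0.375 to 0.9 m from the base axis. Payload 3.1 kg.
Tool frame: the origin (TCP) lies at the very end of the fingers, on their centre line; the grasp point (between the pads) lies 19 mm behind it; z points along the fingers, y is the line along which they close (so a half turn about z gives the same grasp; the last joint's range is limited). The gripper opens to 87 mm and grips with 3 to 60 N. Pads are 19 mm wide; open, the fingers measure 117 mm over their backs; the gripper's body (75 mm by 190 mm) begins 51 mm behind the grasp point.
Start: joints at [61.908, 30.224, 82.088, -0, 67.689, -10.227], TCP at [0.192, 0.595, 0.223] pointing down, gripper open.
Joint ranges: [-176.69, 176.69], [-43.24, 126.21], [12.49, 139.97], [-82, 262], [0, 151.66], [-163.58, 163.58]. Speed limits (degrees/s): [159.86, 159.86, 180, 180, 180, 180].

INTERFACE

Orientations are given as a 3x3 rotation matrix whose columns are the frame's x, y, z axes.
In Python, from rig import * gives the robot as it stands.
- The arm moves only by the tool jog_arm, never from a script. Its arguments are lists of equal length, an entry for each row: "delta_pos": the shift along the world's x, y, z in cm, a list of three; "turn": the turn about the world's z in degrees; "grip": the closure, from 0 (fully open) to 1 (shut). In form: {"delta_pos": [[x, y, z], ...], "turn": [turn, ...], "grip": [grip, ...]}. A call has 1 to 12 rows; each row is the pose to reach, as a shift and turn from the pose commanded when the call began; what a row does not reach only later rows make up. A row lasts 1/8 s, in which the tool goes at most 62.5 mm and 10.7 degrees, less where a joint would pass 70% of its speed; a pose out of reach is approached as far as the arm can. A call with a gripper value outside its range is refused whole. The fingers move at their own pace and stop on an object; the grip force is fixed at half the most. Time passes only in rows, so rows that repeat a pose let the fingers close. It gives the time, the measured TCP pose, the force, the opening and the grip force at its end, in the units of the state.
- read_state(): the state, without advancing time (a new reading comes with each control period).
- capture(name): name is "side" or "top" or "wrist"; returns a dict with "color" (420x560x3 uint8, blue, green, red), "fovy" (degrees; the focal length in pixels is half the picture's height over the tangent of half this angle, whatever the lens; pixels are square), "cx", "cy" (the principal point, pixels), "camera_from_world" (4x4, takes a point from world to camera coordinates). Camera axes: x right, y up, looking along -z (the intrinsics and any distortion apply to the point x, -y, -z); pixel columns grow to the right and rows downward; lengths in m; the calibration is good to about 2 mm. The wrist camera is an equidistant fisheye: a pixel r from the principal point sees the ray r / f radians off the axis. A picture is of the moment at which its call begins. There is no depth.
- hand_in(): hands the job in; it is judged then, once.
The state is a dict: "time_s": time; "joint_positions": joint angles; "qvel": joint speeds; "tau": joint torques, N m; "position": TCP position; "tcp_rot": TCP orientation; "force": force on the tool from outside, world axes, zero at the start; "moment": the same for the moment, N m; "opening": opening from 0.0 (shut) to 1.0 (fully open); "grasp_force": force on a finger pad.
Only numpy, scipy, OpenCV 4.12 (cv2) and the standard library are available. Lean on these libraries where they do the work, as an engineer would, in place of code of your own. Each camera call takes 0.05 s, during which the arm holds its last target. There are 200 camera calls.

TASK

Tidy the coffee corner: move the four things from the ribbed mat onto the wooden board so that they go down in height along it, the tallest on the disc next to the board's handle and the shortest on the disc farthest from it. Stand each one upright in the middle of its disc, let go, and leave the milk jug and the striped cup where they are.

Things in the scene. Friction and masses are not known exactly. Their poses are not given: they have to be found in the camera images.
- spice_jar_c (a point): loose upright round spice jar with a dark cap (green in the middle of its top) and a green label, 45 mm across, 105 mm tall (the tallest); this point is on its axis, half-way up (52 mm above its underside); z up along its axis; grasp it anywhere round the body
- tamper_c (a point): loose coffee tamper standing on its steel foot, 84 mm tall (second tallest): foot 58 mm across and 18 mm high, thin neck, then a wooden knob up to 38 mm across from 26 to 84 mm above the underside, to be grasped about 58 mm above the underside; this point is on its axis, half-way up (42 mm above its underside); z up along its axis
- pot_c (a point): loose small open steel pot, no handle, 54 mm across, 50 mm tall (third); this point is on its axis, half-way up (25 mm above its underside); z up along its axis; grasp it round the body
- basket_c (a point): loose steel coffee filter basket, a shallow open cup with a rim, 65 mm across the rim (60 mm just below it, 50 mm at the foot), 31 mm tall (the shortest); this point is on its axis, half-way up (15.5 mm above its underside); z up along its axis; grasp it from above across the rim with the pads about 23 mm above its underside
- spot_1: round inlaid disc (cork with a dark ring, 72 mm across, flush) on the fixed wooden board, the one next to the handle; origin at its centre on the board's top face, 12 mm above the worktop; y runs along the row towards the handle, z up; the four discs are 80 mm apart in a straight line, the board is 110 mm wide
- spot_2: round inlaid disc (cork with a dark ring, 72 mm across, flush) on the fixed wooden board, the one second from the handle; origin at its centre on the board's top face, 12 mm above the worktop; y runs along the row towards the handle, z up; the four discs are 80 mm apart in a straight line, the board is 110 mm wide
- spot_3: round inlaid disc (cork with a dark ring, 72 mm across, flush) on the fixed wooden board, the one third from the handle; origin at its centre on the board's top face, 12 mm above the worktop; y runs along the row towards the handle, z up; the four discs are 80 mm apart in a straight line, the board is 110 mm wide
- spot_4: round inlaid disc (cork with a dark ring, 72 mm across, flush) on the fixed wooden board, the one farthest from the handle; origin at its centre on the board's top face, 12 mm above the worktop; y runs along the row towards the handle, z up; the four discs are 80 mm apart in a straight line, the board is 110 mm wide
- cup: loose small striped cup with a handle, 60x83 mm, 49 mm tall, standing behind the work: a bystander; origin at the middle of its underside
- jug: loose steel milk jug with a handle, 119x84 mm, 99 mm tall, standing on the left: a bystander; origin at the middle of its underside
Mind the look-alikes: they are no part of the job. Leave any pink or red look-alike of the part that bears basket_c alone.

How it is judged (in metres and radians):
At the end, for the whole second after the job is handed in: spice jar, tamper, pot and basket stand upright (within 0.1 rad), released and at rest on the discs 1 to 4 counted from the handle, each with its axis within 15 mm of the disc's centre and its underside on the board (within 6 mm) (horizontal distance between spice_jar_c and spot_1 below 0.015 m and z of spice_jar_c in the frame of spot_1 between 0.0465 and 0.0585 m and angle between each of spice_jar_c, tamper_c, pot_c, basket_c's own z axis and vertical below 0.1 rad and linear speed of each of spice_jar, tamper, pot, basket below 0.02 m/s and horizontal distance between tamper_c and spot_2 below 0.015 m and z of tamper_c in the frame of spot_2 between 0.036 and 0.048 m and horizontal distance between pot_c and spot_3 below 0.015 m and z of pot_c in the frame of spot_3 between 0.019 and 0.031 m and horizontal distance between basket_c and spot_4 below 0.015 m and z of basket_c in the frame of spot_4 between 0.0095 and 0.0215 m); the robot touches nothing.
It fails at once if the striped cup is moved more than 20 mm (distance of cup from where it was at the start of the episode above 0.02 m).
It fails at once if the milk jug is moved more than 20 mm (distance of jug from where it was at the start of the episode above 0.02 m).
It also fails if it takes over 131 s, if anything falls off the work surface, if the arm or the gripper's body presses on something with over 40 N, if the wrist force passes 120 N, or if a joint passes its speed limit or range.

## Working session

There is one attempt and no reset: what is moved stays moved. The work goes in short steps, Python scripts to look and compute and a tool call to move; the robot and the scene stay as the last step left them, time stands still between calls to the robot, and variables do not carry over. Pictures are saved under pics/ and viewed, at most 14 in all, crops included, and the job is handed in when it is done.

Besides the shell and the picture viewer there is one more tool, called after ">>>" as name(argument=value, ...) on one line, values as JSON. jog_arm: Moves the arm, as the interface text tells. Its arguments: {"type":"object","properties":{"delta_pos":{"type":"array"},"turn":{"type":"array"},"grip":{"type":"array"}},"required":["delta_pos","turn","grip"]}

```bash
mkdir -p pics; ls
cat > h.py <<'E'
from rig import *
import numpy as np, cv2
def snap(n,f):
    d=capture(n); cv2.imwrite(f'pics/{f}.png',d['color']); np.save(f'pics/{f}.npy',d,allow_pickle=True); return d
def load(f): return np.load(f'pics/{f}.npy',allow_pickle=True).item()
def ray(d,u,v,fish=False):
    f=d['color'].shape[0]/2/np.tan(np.radians(d['fovy'])/2)
    a=np.array([(u-d['cx'])/f,(v-d['cy'])/f])
    if fish:
        r=np.hypot(*a)+1e-12; c=np.array([a[0]/r*np.sin(r),-a[1]/r*np.sin(r),-np.cos(r)])
    else: c=np.array([a[0],-a[1],-1])
    M=np.array(d['camera_from_world']); R=M[:3,:3]; o=-R.T@M[:3,3]
    return o,R.T@c
def onz(d,u,v,z,fish=False):
    o,r=ray(d,u,v,fish); return (o+r*(z-o[2])/r[2]).round(4)
E
python3 - <<'E'
from h import *
for n in('top','side','wrist'):
    d=snap(n,n+'0'); M=np.array(d['camera_from_world']); print(n,d['fovy'],d['cx'],d['cy'],[k for k in d],(-M[:3,:3].T@M[:3,3]).round(3))
print(read_state())
E
```

```text
pics
top 54.86246318227145 284.73505015930294 211.70905350102657 ['color', 'fovy', 'cx', 'cy', 'camera_from_world'] [0.547 0.065 1.309]
side 43.24530490685875 277.78230357803136 207.906610827326 ['color', 'fovy', 'cx', 'cy', 'camera_from_world'] [0.556 1.549 1.19 ]
wrist 65.70646984690485 278.2575085300296 211.2630282425428 ['color', 'fovy', 'cx', 'cy', 'camera_from_world'] [0.13  0.615 0.386]
{'time_s': 0.15, 'joint_positions': array([ 6.19097542e+01,  3.02668923e+01,  8.21396975e+01, -3.14818125e-04,
        6.76889355e+01, -1.02249757e+01]), 'qvel': array([ 0.04917727, -0.04641603, -0.23889003,  0.06905096,  0.05736744,
       -0.00644828]), 'tau': array([ 1.47501163e-03, -4.40429091e+01, -1.76841849e+01,  6.34063664e-02,
        5.51993796e-02, -9.91626280e-05]), 'position': array([0.19141846, 0.59437657, 0.22179373]), 'tcp_rot': array([[-9.51781061e-01,  3.06777121e-01, -7.80549820e-04],
       [ 3.06777976e-01,  9.51779966e-01, -1.47323474e-03],
       [ 2.90956968e-04, -1.64165242e-03, -9.99998610e-01]]), 'force': array([ 0.47395522,  0.15003568, -0.34353547]), 'moment': array([-0.00455371, -0.02669843, -0.03814768]), 'grasp_force': 0.0, 'opening': 1.0046599387323734}
```

View pics/top0.png

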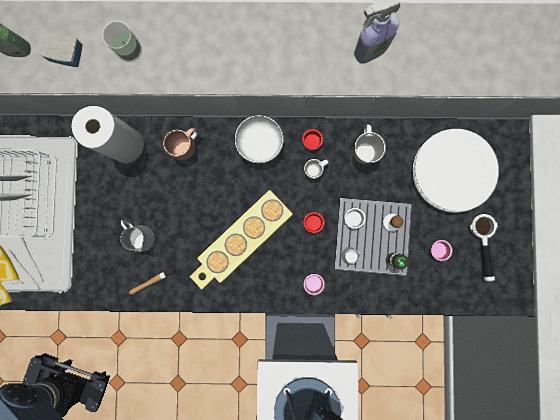

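View pics/side0.png

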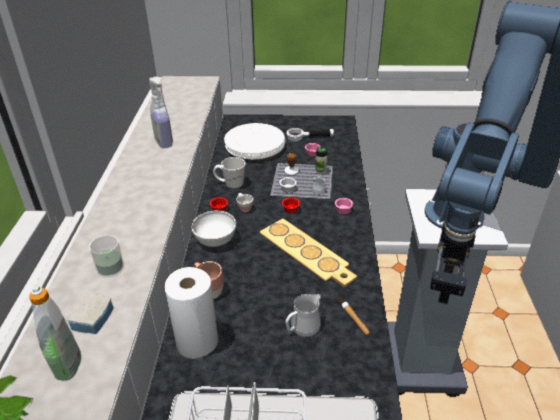

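The top view shows the mat (340-410, 198-275) with four things on it: steel (355,217), steel (351,257), wood/steel tamper (395,222) and green/dark jar (400,261). The board has discs at (217,262), (235,244), (254,227) and (272,210), with its handle at (202,277). The look-alikes for the basket are red (313,140), (313,222) and pink (313,284), (441,250), all off the mat. The real basket is one of the two steel things, so I'll check that in a crop.

Run:
```python
from h import *
d=load('top0'); im=d['color']
c=cv2.resize(im[190:285,330:450],None,fx=6,fy=6,interpolation=cv2.INTER_CUBIC); cv2.imwrite('pics/c1.png',c)
# discs
hsv=cv2.cvtColor(im,cv2.COLOR_BGR2HSV)
print([hsv[p[1],p[0]] for p in((217,262),(235,244),(254,227),(272,210),(202,268),(280,220))])
```

```text
[array([ 20, 110, 230], dtype=uint8), array([ 20, 114, 224], dtype=uint8), array([ 18, 111, 225], dtype=uint8), array([ 19, 114, 225], dtype=uint8), array([ 25,  83, 233], dtype=uint8), array([ 31,  64, 235], dtype=uint8)]
```

View pics/c1.png

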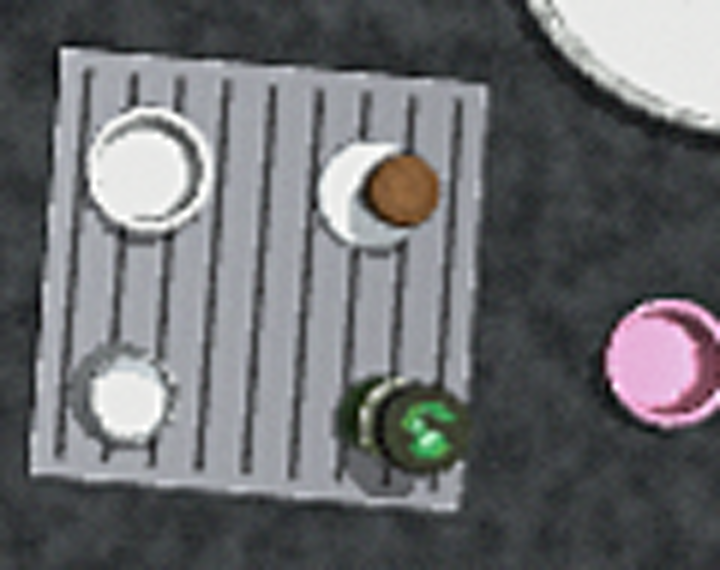

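Run:
```python
from h import *
d=load('top0'); im=d['color']
hsv=cv2.cvtColor(im,cv2.COLOR_BGR2HSV)
m=cv2.inRange(hsv,(14,95,150),(22,200,255)); m[:185]=0;m[:,300:]=0;m[:,:195]=0
n,l,s,c=cv2.connectedComponentsWithStats(m)
P=[(c[i],s[i,4]) for i in range(1,n) if s[i,4]>100]
for p,a in P: print('disc',p,a,onz(d,*p,.012))
for k,x,y,z in(('basket',150,172,.034),('pot',123,396,.053),('tamper',402,189,.08),('tamperfoot',368,193,.012),('jar',425,428,.108)):
    print(k,onz(d,330+(x+.5)/6-.5,190+(y+.5)/6-.5,z))
for k,u,v,z in(('jug',137,240,.05),('cup',315,169,.03),('red',313,222,.03),('pink',441,250,.03),('pink2',313,284,.03),('portaf',484,226,.03)): print(k,onz(d,u,v,z))
```

```text
disc [271.51865672 209.85074627] 268 [0.6306 0.1196 0.012 ]
disc [253.37358491 226.89433962] 265 [0.5753 0.1772 0.012 ]
disc [235.21323529 244.13970588] 272 [0.5196 0.2346 0.012 ]
disc [217.00374532 261.52059925] 267 [0.4637 0.2919 0.012 ]
basket [ 0.605  -0.1434  0.034 ]
pot [ 0.4887 -0.1263  0.053 ]
tamper [ 0.5955 -0.2631  0.08  ]
tamperfoot [ 0.5959 -0.2631  0.012 ]
jar [ 0.4771 -0.266   0.108 ]
jug [0.5303 0.5361 0.05  ]
cup [ 0.7611 -0.0182  0.03  ]
red [ 0.5921 -0.0128  0.03  ]
pink [ 0.5079 -0.4149  0.03  ]
pink2 [ 0.3978 -0.0138  0.03  ]
portaf [ 0.5845 -0.5509  0.03  ]
```

>>> jog_arm(delta_pos=[[20,-36,3],[20,-36,3],[20,-36,3],[20,-36,3],[20,-36,3],[20,-36,3],[20,-36,3],[36,-68,3],[36,-68,3],[36,-68,3],[36,-68,3],[36,-68,3]], turn=[-10,-20,-28,-28,-28,-28,-28,-28,-28,-28,-28,-28], grip=[0,0,0,0,0,0,0,0,0,0,0,0])

```text
time_s: 1.65
position: [0.532, -0.0466, 0.2525]
tcp_rot: [[-0.696, 0.718, 0.0], [0.718, 0.696, 0.0], [0.0, 0.0, -1.0]]
force: [1.2, 0.3, -0.1]
opening: 0.998
grasp_force: 0.0
```

>>> jog_arm(delta_pos=[[2,-10,0],[2,-10,0],[2,-10,0],[2,-10,0],[2,-10,0],[2,-10,0]], turn=[0,0,0,0,0,0], grip=[0,0,0,0,0,0])

```text
time_s: 2.4
position: [0.5513, -0.1433, 0.2527]
tcp_rot: [[-0.698, 0.716, -0.0], [0.716, 0.698, 0.0], [0.0, 0.0, -1.0]]
force: [-0.5, -0.2, 0.3]
opening: 1.0
grasp_force: 0.0
```

Run:
```python
from h import *
d=snap('wrist','w1'); s=read_state(); print(s['position'],s['tcp_rot'].round(3),s['time_s'])
```

```text
[ 0.55135182 -0.14350522  0.25272941] [[-0.698  0.717  0.   ]
 [ 0.717  0.698  0.   ]
 [ 0.     0.    -1.   ]] 2.45
```

View pics/w1.png

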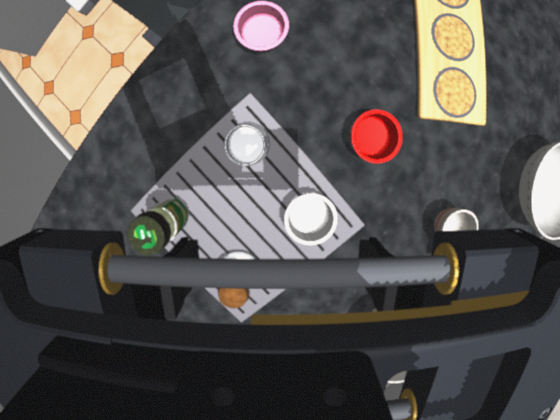

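The wrist view shows the steel basket at (311,218), the pot at (246,144), the jar top at (145,236), the tamper knob at (234,293), the red look-alike at (377,136) and the pink one at (261,25).

Run:
```python
from h import *
d=load('w1'); 
for k,u,v,z in(('basket',311,218,.034),('pot',246,144,.053),('jar',145,236,.108),('tamp',234,292,.083),('spot4',456,91,.012),('spot3',453,36,.012),('red',377,136,.031)): print(k,onz(d,u,v,z,True))
g=cv2.cvtColor(d['color'],cv2.COLOR_BGR2GRAY)
for (x0,y0,x1,y1) in((280,188,342,250),(222,120,272,168)):
    c=cv2.HoughCircles(cv2.medianBlur(g[y0:y1,x0:x1],3),cv2.HOUGH_GRADIENT_ALT,1,50,param1=150,param2=.6,minRadius=15,maxRadius=32)
    print(None if c is None else c[0]+[x0,y0,0])
```

```text
basket [ 0.6068 -0.1424  0.034 ]
pot [ 0.4893 -0.1306  0.053 ]
jar [ 0.477  -0.2689  0.108 ]
tamp [ 0.5942 -0.2604  0.083 ]
spot4 [0.6317 0.1214 0.012 ]
spot3 [0.575  0.1773 0.012 ]
red [ 0.5929 -0.014   0.031 ]
[[311.        219.         24.6023674]]
[[247.        144.         19.8069973]]
```

>>> jog_arm(delta_pos=[[5.4,0.1,0],[5.4,0.1,-5],[5.4,0.1,-10],[5.4,0.1,-16],[5.4,0.1,-19],[5.4,0.1,-19],[5.4,0.1,-19]], turn=[0,0,0,0,0,0,0], grip=[0,0,0,0,0,0,0])

```text
time_s: 3.32
position: [0.6066, -0.1438, 0.0639]
tcp_rot: [[-0.697, 0.717, 0.002], [0.717, 0.697, -0.001], [-0.002, 0.001, -1.0]]
force: [1.1, 0.2, 0.3]
opening: 1.002
grasp_force: 0.0
```

Run:
```python
from h import *
d=snap('wrist','w2'); s=read_state(); print(s['position'],s['time_s'])
```

```text
[ 0.60700264 -0.14403546  0.06449512] 3.375
```

View pics/w2.png

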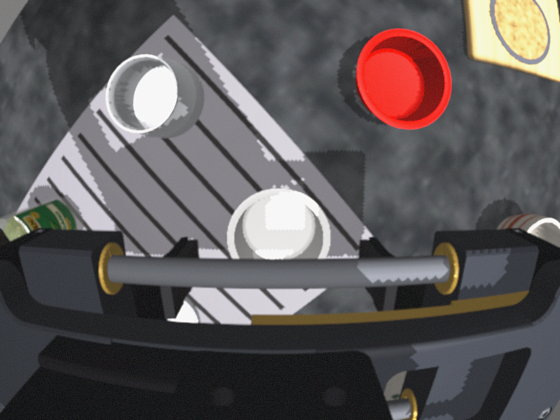

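The basket rim spans u 228-330, centred between the fingers (about 190 and 370). Its centre is around (279,237).

Run:
```python
from h import *
d=load('w2')
print(onz(d,279,237,.034,True),onz(d,279,187.5,.034,True),onz(d,228,237,.034,True),onz(d,330,237,.034,True),onz(d,149,94,.053,True))
```

```text
[ 0.6069 -0.1429  0.034 ] [ 0.585  -0.1204  0.034 ] [ 0.5838 -0.1655  0.034 ] [ 0.6302 -0.1205  0.034 ] [ 0.493  -0.1297  0.053 ]
```

>>> jog_arm(delta_pos=[[-0.1,0.1,-3],[-0.1,0.1,-5.7],[-0.1,0.1,-5.7],[-0.1,0.1,-5.7],[-0.1,0.1,-5.7],[-0.1,0.1,-5.7],[-0.1,0.1,-5.7],[-0.1,0.1,-5.7]], turn=[0,0,0,0,0,0,0,0], grip=[0,0,0,0,1,1,1,1])

```text
time_s: 4.38
position: [0.6049, -0.1427, 0.0059]
tcp_rot: [[-0.696, 0.718, 0.001], [0.718, 0.696, -0.0], [-0.001, 0.001, -1.0]]
force: [-0.4, -0.5, -0.2]
opening: 0.652
grasp_force: 45.0
```

>>> jog_arm(delta_pos=[[0,0,3],[0,0,8],[0,0,12],[1.2,6,12],[1.2,12,12],[2,18,12],[2.6,23,12],[2.6,26.3,12],[2.6,26.3,12],[2.6,26.3,9],[2.6,26.3,6],[2.6,26.3,6]], turn=[0,0,0,0,0,0,0,0,0,0,0,0], grip=[1,1,1,1,1,1,1,1,1,1,1,1])

```text
time_s: 5.88
position: [0.6281, 0.1189, 0.063]
tcp_rot: [[-0.695, 0.719, -0.006], [0.719, 0.695, -0.001], [0.004, -0.005, -1.0]]
force: [0.2, -0.2, -0.8]
opening: 0.659
grasp_force: 48.8
```

Run:
```python
from h import *
d=snap('wrist','w3'); s=read_state(); print(s['position'],s['time_s'],s['force'],s['opening'])
```

```text
[0.62965932 0.11914372 0.06467366] 5.925 [0.62604277 0.289307   0.56620443] 0.6543744936203406
```

View pics/w3.png

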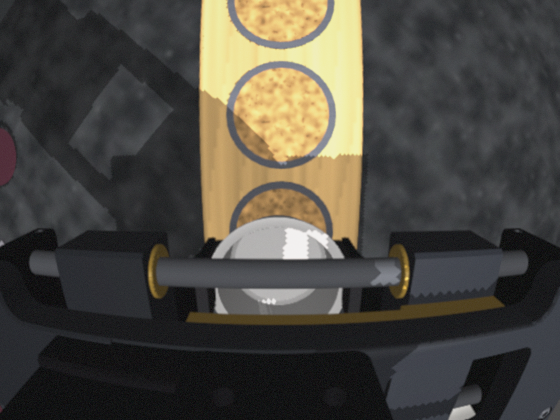

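The basket is held level. Disc 3 is at (281,114), and disc 4's ring is under the basket with its top edge at (281,182).

Run:
```python
from h import *
d=load('w3')
a=onz(d,281,114,.012,True);print(a,a[:2]+.08*np.array([.696,-.718]))
t=onz(d,281,182.5,.012,True); print(t,t[:2]+.036*np.array([.696,-.718]))
t=onz(d,281,61.5,.012,True)[:2]; b=onz(d,281,167,.012,True)[:2]; print((t+b)/2,np.linalg.norm(t-b))
```

```text
[0.5755 0.1759 0.012 ] [0.63118 0.11846]
[0.6072 0.1432 0.012 ] [0.632256 0.117352]
[0.5754 0.1761] 0.07071972850626622
```

>>> jog_arm(delta_pos=[[0.1,0,-2],[0.1,0,-4],[0.1,0,-4.7],[0.1,0,-4.8],[0.1,0,-4.8]], turn=[0,0,0,0,0], grip=[1,1,1,1,1])

```text
time_s: 6.55
position: [0.6317, 0.1204, 0.0177]
tcp_rot: [[-0.696, 0.718, 0.001], [0.718, 0.696, 0.0], [-0.0, 0.0, -1.0]]
force: [-0.0, 0.4, 0.7]
opening: 0.651
grasp_force: 48.8
```

>>> jog_arm(delta_pos=[[0,-0.1,-0.1],[0,-0.1,-0.2],[0,-0.1,-0.3],[0,-0.1,-0.3]], turn=[0,0,0,0], grip=[1,1,1,1])

```text
time_s: 7.05
position: [0.6314, 0.1194, 0.0145]
tcp_rot: [[-0.696, 0.718, -0.0], [0.718, 0.696, -0.0], [0.0, -0.0, -1.0]]
force: [0.2, -0.8, -1.0]
opening: 0.648
grasp_force: 48.8
```

>>> jog_arm(delta_pos=[[0,0,-0.1],[0,0,-0.1],[0,0,-0.1]], turn=[0,0,0], grip=[1,1,1])

```text
time_s: 7.42
position: [0.6318, 0.1192, 0.0139]
tcp_rot: [[-0.696, 0.718, 0.001], [0.718, 0.696, -0.0], [-0.001, 0.0, -1.0]]
force: [0.2, -1.2, 2.6]
opening: 0.65
grasp_force: 48.5
```

>>> jog_arm(delta_pos=[[0,0,0],[0,0,0],[0,0,0],[0,0,4],[0,0,10],[0,0,15],[-4,-6,15],[-7,-12,15],[-11,-18,15],[-14.2,-24.9,15],[-14.2,-24.9,10],[-14.2,-24.9,8]], turn=[0,0,0,0,0,0,0,0,0,0,0,0], grip=[0,0,0,0,0,0,0,0,0,0,0,0])

```text
time_s: 8.93
position: [0.4871, -0.1316, 0.0919]
tcp_rot: [[-0.693, 0.721, -0.003], [0.721, 0.693, 0.001], [0.003, -0.001, -1.0]]
force: [0.1, 0.6, 0.1]
opening: 1.0
grasp_force: 11.8
```

>>> jog_arm(delta_pos=[[0,0,0],[0,0,0]], turn=[0,0], grip=[0,0])

```text
time_s: 9.18
position: [0.4901, -0.1296, 0.0942]
tcp_rot: [[-0.697, 0.717, 0.001], [0.717, 0.697, -0.001], [-0.001, 0.0, -1.0]]
force: [1.2, 0.9, -0.8]
opening: 0.998
grasp_force: 11.9
```

Run:
```python
from h import *
d=snap('wrist','w4'); s=read_state(); print(s['position'],s['time_s'],s['force'],s['opening'])
```

```text
[ 0.49041246 -0.12953394  0.09445857] 9.225 [-0.07129738  0.13609388 -0.55759154] 0.998621625297195
```

View pics/w4.png

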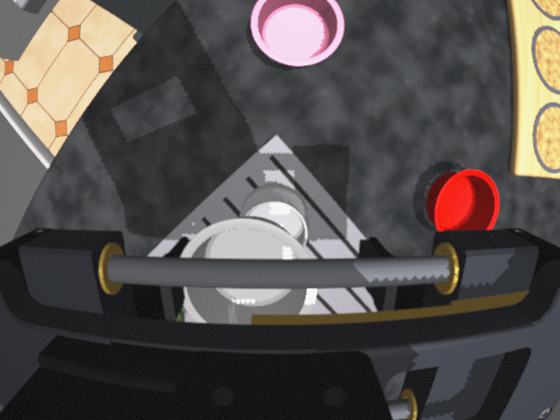

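The basket did not stay on the disc. It is still hanging in the open gripper, left of centre at (245,265), with the pot partly hidden at (275,215). I need a closer look.

Run:
```python
from h import *
a=load('w4')['color']; d=snap('side','s4'); e=snap('top','t4')
c1=cv2.resize(a[190:340,140:400],(780,450),interpolation=cv2.INTER_CUBIC)
c2=cv2.resize(d['color'][90:270,230:390],(400,450),interpolation=cv2.INTER_CUBIC)
cv2.imwrite('pics/c4a.png',c1)
b=e['color'][150:300,180:420]
cv2.imwrite('pics/c4.png',np.hstack([c2,cv2.resize(b,(400,450))*1]))
s=read_state(); print(s['grasp_force'],s['moment'])
```

```text
11.895180642940915 [-0.03474438 -0.00470866  0.03727989]
```

View pics/c4a.png

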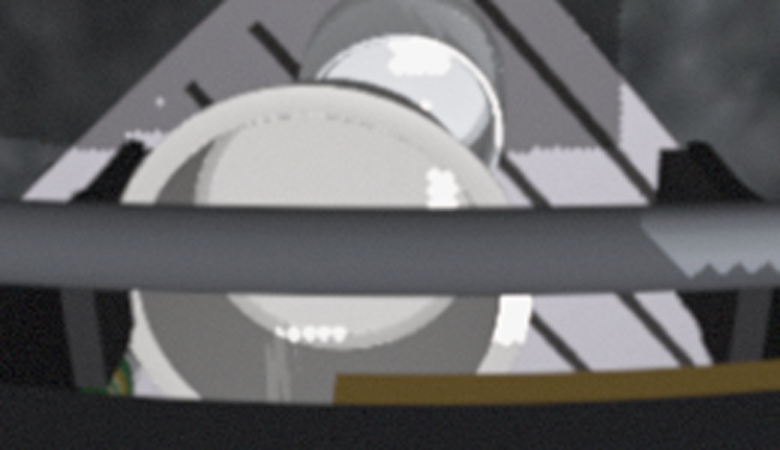

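View pics/c4.png

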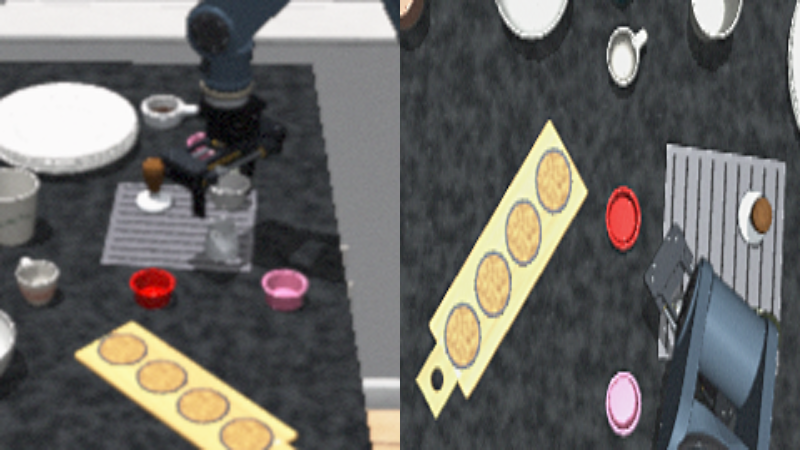

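The crops show the basket hanging level against the left finger (inner face at u≈183), so it clings to that finger. The pot, tamper and jar are untouched. I'll carry it back to disc 4, seat it, close again and open gradually while watching the pad force.

>>> jog_arm(delta_pos=[[0,0,4],[3,4,4],[5,8,4],[7,12,4],[9,16,4],[11,20,4],[14.1,24.8,4],[14.1,24.8,4],[14.1,24.8,0],[14.1,24.8,-4],[14.1,24.8,-6.5],[14.1,24.8,-6.5]], turn=[0,0,0,0,0,0,0,0,0,0,0,0], grip=[0,0,0,0,0,0,0,0,0,0,0,0])

```text
time_s: 10.82
position: [0.6281, 0.1178, 0.0269]
tcp_rot: [[-0.696, 0.718, -0.005], [0.718, 0.696, -0.0], [0.003, -0.004, -1.0]]
force: [0.5, -0.5, -0.8]
opening: 1.004
grasp_force: 11.9
```

>>> jog_arm(delta_pos=[[0,0,0],[0,0,-0.8],[0,0,-1.2],[0,0,-1.4],[0,0,-1.4]], turn=[0,0,0,0,0], grip=[0,0,0,0,0])

```text
time_s: 11.45
position: [0.6304, 0.1184, 0.0144]
tcp_rot: [[-0.696, 0.718, -0.0], [0.718, 0.696, -0.0], [0.0, -0.0, -1.0]]
force: [0.2, 0.9, -1.0]
opening: 0.998
grasp_force: 11.9
```

>>> jog_arm(delta_pos=[[0,0,-0.1],[0,0,-0.15],[0,0,-0.15]], turn=[0,0,0], grip=[0,0,0])

```text
time_s: 11.82
position: [0.6307, 0.1182, 0.0133]
tcp_rot: [[-0.696, 0.718, 0.0], [0.718, 0.696, -0.0], [-0.0, 0.0, -1.0]]
force: [1.1, -0.3, 0.5]
opening: 1.002
grasp_force: 12.0
```

>>> jog_arm(delta_pos=[[0.1,0.1,0],[0.1,0.1,0],[0.1,0.1,0],[0.1,0.1,0],[0.1,0.1,0],[0.1,0.1,0],[0.1,0.1,0]], turn=[0,0,0,0,0,0,0], grip=[0.33,0.33,0.33,0.33,0.33,0.33,0.33])

```text
time_s: 12.7
position: [0.6311, 0.1191, 0.0135]
tcp_rot: [[-0.696, 0.718, -0.001], [0.718, 0.696, -0.0], [0.0, -0.001, -1.0]]
force: [-1.8, -2.8, 6.3]
opening: 0.669
grasp_force: 18.1
```

>>> jog_arm(delta_pos=[[0,0,0],[0,0,0],[0,0,0],[0,0,0]], turn=[0,0,0,0], grip=[0.25,0.25,0.25,0.25])

```text
time_s: 13.2
position: [0.6314, 0.1196, 0.0127]
tcp_rot: [[-0.696, 0.718, -0.0], [0.718, 0.696, 0.0], [0.0, -0.0, -1.0]]
force: [-0.4, 1.1, -0.4]
opening: 0.747
grasp_force: 11.4
```

>>> jog_arm(delta_pos=[[0,0,0],[0,0,0],[1.4,-1.4,0],[1.4,-1.4,0]], turn=[0,0,0,0], grip=[0.15,0.15,0.15,0.15])

```text
time_s: 13.7
position: [0.648, 0.1036, 0.0134]
tcp_rot: [[-0.695, 0.719, 0.003], [0.719, 0.695, -0.0], [-0.003, 0.002, -1.0]]
force: [0.3, 0.0, 0.1]
opening: 0.848
grasp_force: 11.8
```

Run:
```python
from h import *
d=snap('wrist','w5'); s=read_state(); print(s['position'],s['grasp_force'],s['force'],s['opening'])
c1=cv2.resize(d['color'][150:340,140:420],(784,532),interpolation=cv2.INTER_CUBIC)
cv2.imwrite('pics/c5.png',c1)
```

```text
[0.64691226 0.10409243 0.01327411] 11.643819573218934 [ 0.96858704 -1.10751883  1.44051068] 0.8489154973694196
```

View pics/c5.png

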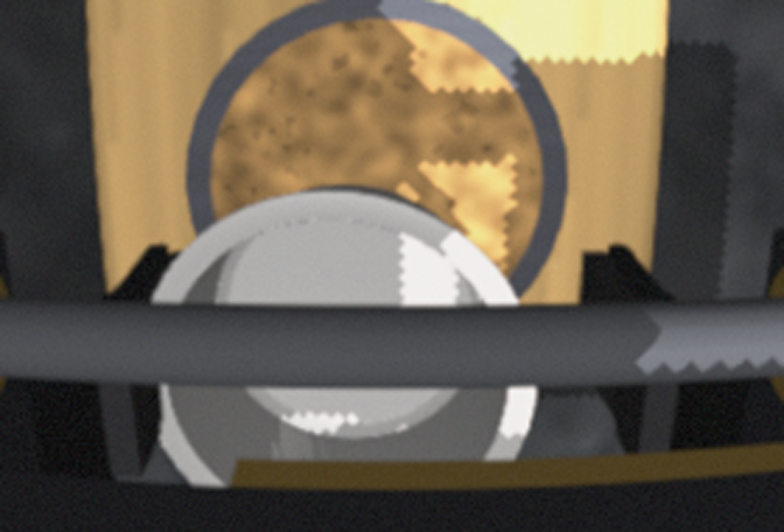

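The basket followed the left finger again: its rim centre is at about (263,265) in the full frame, shifted off disc 4 (275,210). Next: move back, close fully, press it lightly on the board, and open again.

>>> jog_arm(delta_pos=[[-1.4,1.4,0.2],[-1.4,1.4,0.2],[-1.4,1.4,0.2],[-1.4,1.4,0.2],[-1.4,1.4,0.2],[-1.4,1.4,0.2],[-1.4,1.4,0.2]], turn=[0,0,0,0,0,0,0], grip=[0.15,0.15,1,1,1,1,1])

```text
time_s: 14.62
position: [0.6315, 0.1192, 0.015]
tcp_rot: [[-0.696, 0.718, 0.0], [0.718, 0.696, 0.0], [0.0, 0.0, -1.0]]
force: [-0.0, 0.2, -1.1]
opening: 0.656
grasp_force: 38.2
```

>>> jog_arm(delta_pos=[[0,0,-0.2],[0,0,-0.2],[0,0,-0.2],[0,0,-0.2],[0,0,-0.2],[0,0,-0.2],[0,0,-0.2]], turn=[0,0,0,0,0,0,0], grip=[1,1,0,0,0,0,0])

```text
time_s: 15.5
position: [0.6312, 0.1194, 0.0128]
tcp_rot: [[-0.696, 0.718, -0.001], [0.718, 0.696, -0.0], [0.0, -0.0, -1.0]]
force: [-0.7, -0.9, 0.2]
opening: 0.994
grasp_force: 1.4
```

>>> jog_arm(delta_pos=[[0,0,0],[0,0,0],[0,0,0]], turn=[0,0,0], grip=[0,0,0])

```text
time_s: 15.88
position: [0.6314, 0.1193, 0.013]
tcp_rot: [[-0.696, 0.718, -0.0], [0.718, 0.696, -0.0], [0.0, -0.0, -1.0]]
force: [-0.7, 0.4, -0.8]
opening: 1.001
grasp_force: 1.4
```

Run:
```python
from h import *
d=snap('wrist','w6'); s=read_state(); print(s['position'],s['grasp_force'],s['force'],s['opening'])
c1=cv2.resize(d['color'][150:340,140:420],(784,532),interpolation=cv2.INTER_CUBIC)
cv2.imwrite('pics/c6.png',c1)
```

```text
[0.63144058 0.11933652 0.01305429] 1.4416558734228602 [-0.02307516 -0.35710599 -0.06640495] 0.9994299506864995
```

View pics/c6.png

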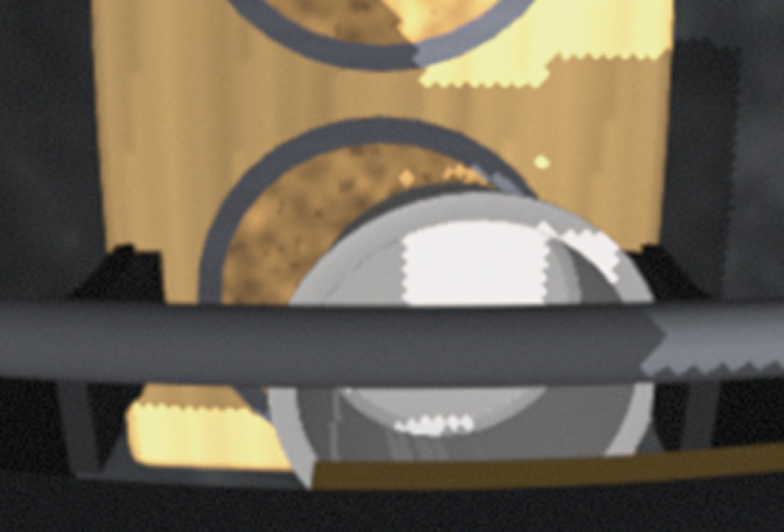

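The basket now leans on the right finger instead, with only 1.4 N, so it is a weak jam rather than glue. I'll try a quick, small jerk upwards.

>>> jog_arm(delta_pos=[[0,0,1.5],[0,0,0],[0,0,1.5],[0,0,0],[0,0,0],[0,0,0]], turn=[0,0,0,0,0,0], grip=[0,0,0,0,0,0])

```text
time_s: 16.68
position: [0.6309, 0.1193, 0.0126]
tcp_rot: [[-0.696, 0.718, -0.001], [0.718, 0.696, 0.0], [0.001, -0.001, -1.0]]
force: [-0.0, -0.0, 1.0]
opening: 0.998
grasp_force: 0.1
```

>>> jog_arm(delta_pos=[[0.4,0.4,0],[0.7,0.7,0],[0.7,0.7,0],[0.7,0.7,1],[0.7,0.7,4],[0.7,0.7,6],[0.7,0.7,6]], turn=[0,0,0,0,0,0,0], grip=[0,0,0,0,0,0,0])

```text
time_s: 17.55
position: [0.6401, 0.1264, 0.0755]
tcp_rot: [[-0.696, 0.718, 0.005], [0.718, 0.696, 0.0], [-0.003, 0.004, -1.0]]
force: [0.9, -0.5, -0.4]
opening: 0.998
grasp_force: 0.0
```

Run:
```python
from h import *
d=snap('wrist','w7'); s=read_state(); print(s['position'],s['grasp_force'],s['force'],s['opening'])
```

```text
[0.63895912 0.12629853 0.07410439] 0.0 [-0.40708907  0.41996045 -0.59352826] 0.9986268245887255
```

View pics/w7.png

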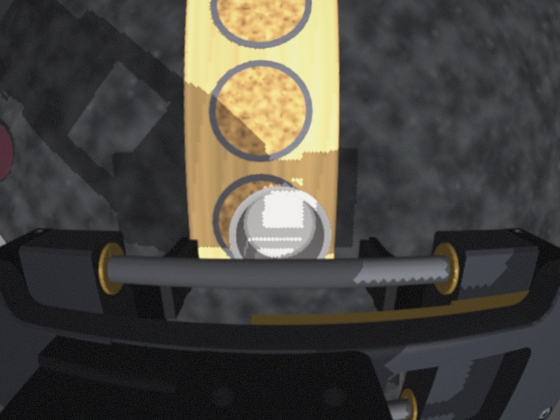

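The basket is free and standing on the board. Its rim spans u 230-331 with the top at v=187, and disc 3's centre is at (261,111).

Run:
```python
from h import *
d=load('w7'); ax=np.array([.696,-.718])
t=onz(d,280,187,.043,True)[:2]; L=onz(d,230,234,.043,True)[:2];R=onz(d,331,234,.043,True)[:2]
b=(L+R)/2; print('rim',t,L,R,np.linalg.norm(L-R),'c',b,t+.0325*ax)
s3t=onz(d,261,60.5,.012,True)[:2]; s3b=onz(d,261,160.5,.012,True)[:2]; s3=(s3t+s3b)/2; s4=s3+.08*ax
print(s3,s4,onz(d,261,174,.012,True)[:2]+.036*ax)
e=(t+.0325*ax)-s4; print('err tool x,y',e@-ax,e@[.718,.696], (b-s4)@-ax,(b-s4)@[.718,.696])
```

```text
rim [0.619  0.1502] [0.6172 0.1063] [0.6636 0.1512] 0.0645675615150518 c [0.6404  0.12875] [0.64162  0.126865]
[0.5757 0.1763] [0.63138 0.11886] [0.631956 0.118052]
err tool x,y -0.0013794500000000303 0.012923800000000008 0.0008230999999999673 0.013359800000000007
```

The basket is 13 mm off disc 4, towards the right finger only. I'll nudge it with that finger, without gripping.

>>> jog_arm(delta_pos=[[0,0,-3],[0,0,-5.7],[0,0,-5.7],[-0.4,-0.4,-5.7],[-0.7,-0.7,-5.7],[-1.0,-1.0,-5.7],[-1.2,-1.2,-5.7],[-1.4,-1.4,-5.7],[-1.5,-1.5,-5.7],[-1.6,-1.6,-5.7],[-1.65,-1.65,-5.7],[-1.65,-1.65,-5.7]], turn=[0,0,0,0,0,0,0,0,0,0,0,0], grip=[0,0,0,0,0,0,0,0,0,0,0,0])

```text
time_s: 19.1
position: [0.6219, 0.1098, 0.016]
tcp_rot: [[-0.696, 0.718, -0.0], [0.718, 0.696, -0.0], [-0.0, -0.0, -1.0]]
force: [-0.1, 0.4, 0.4]
opening: 1.001
grasp_force: 0.1
```

>>> jog_arm(delta_pos=[[0.4,0.4,0],[0.8,0.8,0],[0.8,0.8,0],[0.8,0.8,3],[0.8,0.8,6],[0.8,0.8,6],[0.8,0.8,6]], turn=[0,0,0,0,0,0,0], grip=[0,0,0,0,0,0,0])

```text
time_s: 19.98
position: [0.6293, 0.1179, 0.0754]
tcp_rot: [[-0.696, 0.718, -0.001], [0.718, 0.696, -0.0], [0.001, -0.001, -1.0]]
force: [-0.0, 0.1, 0.4]
opening: 1.002
grasp_force: 0.0
```

Run:
```python
from h import *
d=snap('wrist','w8'); s=read_state(); print(s['position'],s['grasp_force'],s['force'],s['opening'])
im=d['color']; h=cv2.cvtColor(im,cv2.COLOR_BGR2HSV)
for v in (215,225,235): print(v,[u for u in range(190,370) if h[v,u,1]<40 and h[v,u,2]>110][::200],
 (lambda a:(a.min(),a.max(),len(a)))(np.array([u for u in range(200,370) if h[v,u,1]<40 and h[v,u,2]>110])))
col=[v for v in range(150,260) if h[v,280,1]<40 and h[v,280,2]>110]; print('top',col[:5])
```

```text
[0.62891591 0.11783113 0.07491034] 0.0 [-0.25990091  0.18850704 -0.56294605] 0.9969016488825495
215 [236] (np.int64(236), np.int64(326), 88)
225 [232] (np.int64(232), np.int64(329), 89)
235 [231] (np.int64(231), np.int64(331), 84)
top [158, 159, 160, 191, 192]
```

View pics/w8.png

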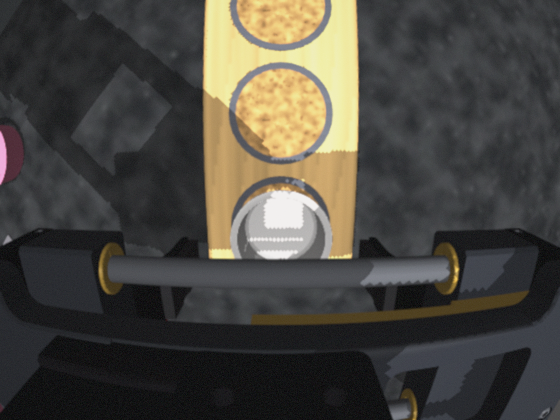

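The basket is now laterally centred on disc 4: rim u 231-331, disc 3 at u=281, rim top at v≈190. Only one picture remains, so the rest is numeric.

Run:
```python
from h import *
d=load('w8'); ax=np.array([.696,-.718])
t=onz(d,281,189.5,.043,True)[:2]+.0325*ax; L=onz(d,231,236,.043,True)[:2];R=onz(d,331,236,.043,True)[:2]
s3=(onz(d,281,62.5,.012,True)[:2]+onz(d,281,162.5,.012,True)[:2])/2; s4=s3+.08*ax
print(t,(L+R)/2,s3,s4)
for b in (t,(L+R)/2): print((b-s4)@-ax,(b-s4)@[.718,.696])
```

```text
[0.63212  0.117665] [0.63055 0.1195 ] [0.5755  0.17635] [0.63118 0.11891]
-0.0015481500000001304 -0.0001915999999998996
0.0008620999999999215 -4.169999999994854e-05
```

>>> jog_arm(delta_pos=[[0,0,6],[-3,-6,8],[-6,-12,8],[-9,-18,8],[-13.9,-24.8,8],[-13.9,-24.8,8],[-13.9,-24.8,4],[-13.9,-24.8,2],[-13.9,-24.8,2]], turn=[0,0,0,0,0,0,0,0,0], grip=[0,0,0,0,0,0,0,0,0])

```text
time_s: 21.15
position: [0.489, -0.1295, 0.0938]
tcp_rot: [[-0.696, 0.718, -0.005], [0.718, 0.696, 0.003], [0.006, -0.002, -1.0]]
force: [0.6, 0.2, 0.5]
opening: 1.0
grasp_force: 0.0
```

Run:
```python
from h import *
d=snap('wrist','w9'); s=read_state(); print(s['position'],s['grasp_force'],s['opening'])
g=cv2.cvtColor(d['color'],cv2.COLOR_BGR2GRAY)
c=cv2.HoughCircles(cv2.medianBlur(g[150:255,180:380],3),cv2.HOUGH_GRADIENT_ALT,1,20,param1=120,param2=.4,minRadius=20,maxRadius=60)
print(None if c is None else [(np.r_[q+[180,150,0]].round(1),onz(d,q[0]+180,q[1]+150,.054,True)) for q in c[0]])
```

```text
[ 0.49003323 -0.12976903  0.09486846] 0.0 0.9996343142873233
[(array([275. , 217. ,  33.6]), array([ 0.4799, -0.1228,  0.054 ]))]
```

Run:
```python
from h import *
d=load('w9'); print(onz(d,275,217,.005,True),onz(d,275,217,.054,True))
g=cv2.cvtColor(d['color'],cv2.COLOR_BGR2GRAY)
for v in (205,215,225): print(v,g[v,215:345:3])
print('col',g[150:255:3,277])
```

```text
[ 0.4884 -0.1323  0.005 ] [ 0.4799 -0.1228  0.054 ]
205 [123 123 124 123  77  43  84 125 125 125 113 124 122 123 121 132 185 229
 239 239 245 244 247 239 174 119 135 145 149 137 104 123  63  39 101 123
 124 125 124 122 124  76  44  42]
215 [121 122 123 125 124 124 125  94  39 117 120 177 193 222 222 225 246 246
 245 245 245 246 246 246 246 232 222 219 239 152 117 117 123 123 120  65
  43 110 123 120 122 122 124 121]
225 [124 123 124 122 123 123 124 125 122 168 134 233 238 237 231 232 230 236
 235 237 237 232 233 229 223 223 223 224 225 213 235 103 124 125 124 121
 121 119  54  47 116 122 122 122]
col [209 208 133 121  54  42  97 131 206 206 207 160 107 118 136 131 125 118
 226 246 246 246 243 224 225 231 237 227 225 227 228 228 200 151 107]
```

>>> jog_arm(delta_pos=[[0,-0.1,-4],[0,-0.1,-8],[0,-0.1,-8],[0,-0.1,-8],[0,-0.1,-8],[0,-0.1,-8],[0,-0.1,-8],[0,-0.1,-8],[0,-0.1,-8]], turn=[0,0,0,0,0,0,0,0,0], grip=[0,0,0,0,0.43,0.43,0.43,0.43,0.43])

```text
time_s: 22.32
position: [0.4907, -0.1313, 0.0162]
tcp_rot: [[-0.697, 0.717, -0.0], [0.717, 0.697, -0.0], [0.0, -0.0, -1.0]]
force: [-2.0, -0.2, 2.4]
opening: 0.587
grasp_force: 14.7
```

>>> jog_arm(delta_pos=[[0,0,3],[0,0,8],[0,0,11],[1,6,11],[3,12,11],[5,18,11],[6,24,11],[8.5,30.8,11],[8.5,30.8,11],[8.5,30.8,8],[8.5,30.8,4],[8.5,30.8,4]], turn=[0,0,0,0,0,0,0,0,0,0,0,0], grip=[0.43,0.43,0.43,0.43,0.43,0.43,0.43,0.43,0.43,0.43,0.43,0.43])

```text
time_s: 23.82
position: [0.5724, 0.1756, 0.0529]
tcp_rot: [[-0.696, 0.718, -0.009], [0.718, 0.696, -0.001], [0.005, -0.007, -1.0]]
force: [-1.6, -0.2, -1.4]
opening: 0.582
grasp_force: 30.0
```

>>> jog_arm(delta_pos=[[0,0,0],[0,0,-2],[0,0,-2.5],[0,0,-2.5]], turn=[0,0,0,0], grip=[0.43,0.43,0.43,0.43])

```text
time_s: 24.32
position: [0.5765, 0.1767, 0.032]
tcp_rot: [[-0.696, 0.718, 0.001], [0.718, 0.696, 0.0], [-0.001, 0.001, -1.0]]
force: [0.3, 0.3, -0.9]
opening: 0.585
grasp_force: 30.0
```

>>> jog_arm(delta_pos=[[-0.1,0,-0.4],[-0.1,0,-0.6],[-0.1,0,-0.8],[-0.1,0,-0.8],[-0.1,0,-0.8]], turn=[0,0,0,0,0], grip=[0.43,0.43,0.43,0.43,0.43])

```text
time_s: 24.95
position: [0.5751, 0.1769, 0.0251]
tcp_rot: [[-0.697, 0.717, 0.001], [0.717, 0.697, -0.0], [-0.001, 0.0, -1.0]]
force: [-3.3, 0.1, 11.4]
opening: 0.586
grasp_force: 30.1
```

>>> jog_arm(delta_pos=[[0,0,0],[0,0,0],[0,0,0],[0,0,0],[0,0,0],[0,0,0]], turn=[0,0,0,0,0,0], grip=[0.36,0.3,0.2,0.1,0,0])

```text
time_s: 25.7
position: [0.5749, 0.1768, 0.0229]
tcp_rot: [[-0.696, 0.718, -0.0], [0.718, 0.696, -0.0], [0.0, -0.0, -1.0]]
force: [0.4, -0.6, 0.1]
opening: 0.977
grasp_force: 0.0
```

>>> jog_arm(delta_pos=[[0,0,3],[0,0,7],[0,0,12],[0,0,12]], turn=[0,0,0,0], grip=[0,0,0,0])

```text
time_s: 26.2
position: [0.5781, 0.1773, 0.1474]
tcp_rot: [[-0.696, 0.718, 0.01], [0.718, 0.696, 0.001], [-0.006, 0.008, -1.0]]
force: [0.1, -0.4, -1.2]
opening: 0.999
grasp_force: 0.0
```

Run:
```python
from h import *
d=snap('top','t10'); w=snap('wrist','w10'); s=read_state(); print(s['position'],s['grasp_force'])
g=cv2.cvtColor(w['color'],cv2.COLOR_BGR2GRAY)
c=cv2.HoughCircles(cv2.medianBlur(g[100:265,180:380],3),cv2.HOUGH_GRADIENT_ALT,1,10,param1=120,param2=.4,minRadius=15,maxRadius=60)
print(None if c is None else [((q+[180,100,0]).round(1),onz(w,q[0]+180,q[1]+100,.062,True),onz(w,q[0]+180,q[1]+100,.013,True)) for q in c[0]])
```

```text
[0.57482833 0.17684898 0.14341339] 0.0
[(array([278. , 115. ,  36.7]), array([0.5222, 0.2334, 0.062 ]), array([0.5206, 0.2353, 0.013 ])), (array([275. , 202. ,  29.3]), array([0.5671, 0.1838, 0.062 ]), array([0.5744, 0.1758, 0.013 ])), (array([275. , 202. ,  37.7]), array([0.5671, 0.1838, 0.062 ]), array([0.5744, 0.1758, 0.013 ])), (array([312. , 240. ,  23.3]), array([0.6102, 0.182 , 0.062 ]), array([0.6261, 0.1736, 0.013 ])), (array([314. , 157. ,  20.6]), array([0.564 , 0.2297, 0.062 ]), array([0.5707, 0.2308, 0.013 ])), (array([303., 156.,  24.]), array([0.5575, 0.2243, 0.062 ]), array([0.5629, 0.2244, 0.013 ])), (array([235. , 242. ,  21.8]), array([0.5668, 0.1375, 0.062 ]), array([0.5741, 0.1203, 0.013 ])), (array([275. , 202. ,  20.6]), array([0.5671, 0.1838, 0.062 ]), array([0.5744, 0.1758, 0.013 ]))]
```

>>> jog_arm(delta_pos=[[0,-6,2],[0,-12,3],[1,-18,3],[1,-24,3],[2,-30,3],[2,-36,3],[2,-43.9,3],[2,-43.9,3],[2,-43.9,3],[2,-43.9,3]], turn=[0,0,0,0,0,0,0,0,0,0], grip=[0,0,0,0,0,0,0,0,0,0])

```text
time_s: 27.55
position: [0.5943, -0.2599, 0.172]
tcp_rot: [[-0.697, 0.717, -0.002], [0.717, 0.697, 0.002], [0.003, -0.0, -1.0]]
force: [-0.4, -0.4, 0.3]
opening: 1.0
grasp_force: 0.0
```

```bash
cat >> h.py <<'E'
def blob(im,lo,hi,box):
    x0,y0,x1,y1=box; m=cv2.inRange(cv2.cvtColor(im,cv2.COLOR_BGR2HSV),lo,hi)
    k=np.zeros_like(m); k[y0:y1,x0:x1]=m[y0:y1,x0:x1]
    n,l,s,c=cv2.connectedComponentsWithStats(k); i=1+s[1:,4].argmax(); return s[i],c[i]
E
python3 - <<'E'
from h import *
w=snap('wrist','w11'); s=read_state(); print(s['position'])
for box in ((185,100,370,255),):
    st,c=blob(w['color'],(3,90,30),(20,255,255),box); print(st,c,[onz(w,*c,z,True) for z in (.06,.075,.086)])
print('left/right/top edges', [onz(w,u,v,.07,True) for u,v in((st[0],c[1]),(st[0]+st[2],c[1]),(c[0],st[1]))])
E
```

```text
[ 0.59458005 -0.25976611  0.17236773]
[ 253  196   44   45 1508] [274.16511936 218.25795756] [array([ 0.5983, -0.2687,  0.06  ]), array([ 0.5956, -0.2657,  0.075 ]), array([ 0.5937, -0.2635,  0.086 ])]
left/right/top edges [array([ 0.5836, -0.2792,  0.07  ]), array([ 0.6104, -0.2532,  0.07  ]), array([ 0.5832, -0.2529,  0.07  ])]
```

>>> jog_arm(delta_pos=[[0.1,-0.4,-5],[0.1,-0.4,-10],[0.1,-0.4,-12.8],[0.1,-0.4,-12.8],[0.1,-0.4,-12.8],[0.1,-0.4,-12.8],[0.1,-0.4,-12.8],[0.1,-0.4,-12.8],[0.1,-0.4,-12.8],[0.1,-0.4,-12.8],[0.1,-0.4,-12.8],[0.1,-0.4,-12.8]], turn=[0,0,0,0,0,0,0,0,0,0,0,0], grip=[0,0,0,0,0,0.64,0.64,0.64,0.64,0.64,0.64,0.64])

```text
time_s: 29.1
position: [0.5957, -0.2663, 0.045]
tcp_rot: [[-0.696, 0.718, -0.001], [0.718, 0.696, -0.0], [0.0, -0.0, -1.0]]
force: [-1.4, -0.8, -0.1]
opening: 0.409
grasp_force: 29.7
```

>>> jog_arm(delta_pos=[[0,0,3],[0,0,8],[0,0,12],[-1,6,12],[-2,12,12],[-3,18,12],[-4,24,12],[-5,30,12],[-6,36,12],[-7,42,12],[-7.6,47,12],[-7.6,50.1,12]], turn=[0,0,0,0,0,0,0,0,0,0,0,0], grip=[0.64,0.64,0.64,0.64,0.64,0.64,0.64,0.64,0.64,0.64,0.64,0.64])

```text
time_s: 30.6
position: [0.518, 0.2373, 0.1643]
tcp_rot: [[-0.698, 0.716, -0.002], [0.716, 0.698, -0.0], [0.002, -0.002, -1.0]]
force: [0.6, -1.0, -3.7]
opening: 0.41
grasp_force: 30.0
```

>>> jog_arm(delta_pos=[[0,0,0],[0,0,0],[0,0,0]], turn=[0,0,0], grip=[0.64,0.64,0.64])

```text
time_s: 30.98
position: [0.5198, 0.2337, 0.1647]
tcp_rot: [[-0.695, 0.719, -0.001], [0.719, 0.695, -0.0], [0.0, -0.001, -1.0]]
force: [-0.5, 0.3, -3.2]
opening: 0.411
grasp_force: 30.0
```

>>> jog_arm(delta_pos=[[0,0.1,-5],[0,0.1,-8],[0,0.1,-10],[0,0.1,-10.6],[0,0.1,-11],[0,0.1,-11.2],[0,0.1,-11.2]], turn=[0,0,0,0,0,0,0], grip=[0.64,0.64,0.64,0.64,0.64,0.64,0.64])

```text
time_s: 31.85
position: [0.5209, 0.2357, 0.0542]
tcp_rot: [[-0.697, 0.718, 0.002], [0.718, 0.697, -0.0], [-0.002, 0.002, -1.0]]
force: [0.2, -1.8, 1.4]
opening: 0.407
grasp_force: 29.7
```

>>> jog_arm(delta_pos=[[0,0,0],[0,0,0],[0,0,0]], turn=[0,0,0], grip=[0.64,0.64,0.64])

```text
time_s: 32.22
position: [0.5211, 0.2356, 0.0541]
tcp_rot: [[-0.697, 0.717, 0.003], [0.717, 0.697, -0.0], [-0.002, 0.002, -1.0]]
force: [0.3, -4.1, 5.6]
opening: 0.411
grasp_force: 29.4
```

>>> jog_arm(delta_pos=[[0,0,0],[0,0,0],[0,0,0],[0,0,0],[0,0,0],[0,0,0],[0,0,4],[0,0,8],[0,0,12],[0,0,12],[0,0,12]], turn=[0,0,0,0,0,0,0,0,0,0,0], grip=[0.58,0.5,0.3,0,0,0,0,0,0,0,0])

```text
time_s: 33.6
position: [0.5192, 0.2357, 0.1725]
tcp_rot: [[-0.696, 0.718, -0.001], [0.718, 0.696, -0.0], [0.001, -0.001, -1.0]]
force: [-0.1, -0.1, -0.0]
opening: 1.0
grasp_force: 0.0
```

Run:
```python
from h import *
w=snap('wrist','w12'); s=read_state(); print(s['position'],s['grasp_force'],s['opening'])
t=snap('top','t12')
h=cv2.cvtColor(w['color'],cv2.COLOR_BGR2HSV)
st,c=blob(w['color'],(3,120,30),(16,255,200),(200,150,360,258)); print(st,c,[onz(w,*c,z,True) for z in (.07,.08,.09)])
m=cv2.inRange(h,(0,0,120),(180,40,255)); m[:150]=0; m[258:]=0; m[:,:200]=0;m[:,360:]=0
n,l,ss,cc=cv2.connectedComponentsWithStats(m); print([(ss[i],cc[i].round(1)) for i in range(1,n) if ss[i,4]>150])
```

```text
[0.51886993 0.23558886 0.17186086] 0.0 1.0023794536467134
[ 258  194   45   46 1558] [279.79910141 216.30680359] [array([0.5239, 0.2331, 0.07  ]), array([0.522 , 0.2349, 0.08  ]), array([0.5202, 0.2368, 0.09  ])]
[(array([ 251,  172,   59,   48, 1345], dtype=int32), array([280. , 189.6])), (array([249, 241,  57,  17, 214], dtype=int32), array([278.3, 247.1]))]
```

>>> jog_arm(delta_pos=[[0,-6,1],[-1,-12,1],[-1,-18,1],[-2,-24,1],[-2,-30,1],[-3,-36,1],[-3,-42,1],[-4.2,-48,1],[-4.2,-50.3,1],[-4.2,-50.3,1],[-4.2,-50.3,1]], turn=[0,0,0,0,0,0,0,0,0,0,0], grip=[0,0,0,0,0,0,0,0,0,0,0])

```text
time_s: 35.08
position: [0.4775, -0.2649, 0.1823]
tcp_rot: [[-0.697, 0.717, -0.002], [0.717, 0.697, 0.003], [0.003, 0.0, -1.0]]
force: [0.0, -0.5, -0.1]
opening: 1.001
grasp_force: 0.0
```

Run:
```python
from h import *
w=snap('wrist','w13'); s=read_state(); print(s['position'])
st,c=blob(w['color'],(45,150,60),(80,255,255),(185,120,370,258)); print(st,c,onz(w,*c,.109,True))
h=cv2.cvtColor(w['color'],cv2.COLOR_BGR2HSV); 
m=cv2.inRange(h,(35,70,10),(90,255,255)); m[:130]=0;m[258:]=0;m[:,:190]=0;m[:,365:]=0
n,l,ss,cc=cv2.connectedComponentsWithStats(cv2.morphologyEx(m,cv2.MORPH_CLOSE,np.ones((7,7)))); print([(ss[i],cc[i].round(1)) for i in range(1,n) if ss[i,4]>100])
```

```text
[ 0.47770159 -0.26478444  0.18254007]
[260 207  18  20 181] [267.86740331 215.02209945] [ 0.4695 -0.2675  0.109 ]
[(array([ 249,  195,   52,   53, 1816], dtype=int32), array([274.8, 221.7]))]
```

Run:
```python
from h import *
w=load('w13'); print(onz(w,275,221.5,.109,True),onz(w,275,221.5,.1,True), onz(w,249,221,.109,True),onz(w,301,221,.109,True))
```

```text
[ 0.4769 -0.2674  0.109 ] [ 0.4786 -0.2692  0.1   ] [ 0.4625 -0.2808  0.109 ] [ 0.4908 -0.2533  0.109 ]
```

>>> jog_arm(delta_pos=[[0,-0.2,-3],[0,-0.2,-8],[0,-0.2,-12],[0,-0.2,-13.4],[0,-0.2,-13.4],[0,-0.2,-13.4],[0,-0.2,-13.4],[0,-0.2,-13.4],[0,-0.2,-13.4],[0,-0.2,-13.4],[0,-0.2,-13.4],[0,-0.2,-13.4]], turn=[0,0,0,0,0,0,0,0,0,0,0,0], grip=[0,0,0,0,0,0,0.55,0.55,0.55,0.55,0.55,0.55])

```text
time_s: 36.62
position: [0.4778, -0.2692, 0.049]
tcp_rot: [[-0.696, 0.718, -0.0], [0.718, 0.696, 0.0], [0.0, -0.0, -1.0]]
force: [0.5, -0.2, 0.9]
opening: 0.507
grasp_force: 30.0
```

>>> jog_arm(delta_pos=[[0,0,3],[0,0,8],[0,0,12],[0,6,12],[0,12,12],[0,18,12],[0,24,12],[0,30,12],[0,36,12],[0,42,12],[-1.3,48,12],[-1.3,52,12]], turn=[0,0,0,0,0,0,0,0,0,0,0,0], grip=[0.55,0.55,0.55,0.55,0.55,0.55,0.55,0.55,0.55,0.55,0.55,0.55])

```text
time_s: 38.12
position: [0.4629, 0.2532, 0.1686]
tcp_rot: [[-0.698, 0.716, -0.002], [0.716, 0.698, -0.0], [0.001, -0.002, -1.0]]
force: [0.9, 0.4, -0.7]
opening: 0.507
grasp_force: 30.0
```

>>> jog_arm(delta_pos=[[0,2,0],[0,4.1,0],[0,4.1,0],[0,4.1,0],[0,4.1,0]], turn=[0,0,0,0,0], grip=[0.55,0.55,0.55,0.55,0.55])

```text
time_s: 38.75
position: [0.4651, 0.2907, 0.169]
tcp_rot: [[-0.695, 0.719, -0.0], [0.719, 0.695, -0.0], [-0.0, -0.001, -1.0]]
force: [-0.3, 1.1, -1.0]
opening: 0.511
grasp_force: 30.0
```

Lower from 0.169 to about 0.056.

>>> jog_arm(delta_pos=[[0,0.1,-4],[0,0.1,-8],[0,0.1,-10],[0,0.1,-10.8],[0,0.1,-11.1],[0,0.1,-11.3],[0,0.1,-11.3],[0,0.1,-11.3]], turn=[0,0,0,0,0,0,0,0], grip=[0.55,0.55,0.55,0.55,0.55,0.55,0.55,0.55])

```text
time_s: 39.75
position: [0.4654, 0.2926, 0.058]
tcp_rot: [[-0.697, 0.717, 0.002], [0.717, 0.697, -0.0], [-0.001, 0.001, -1.0]]
force: [-0.9, -1.4, 4.4]
opening: 0.507
grasp_force: 30.0
```

Contact at 4 N. Release, then rise straight up.

>>> jog_arm(delta_pos=[[0,0,0],[0,0,0],[0,0,0],[0,0,0],[0,0,0],[0,0,0],[0,0,4],[0,0,9],[0,0,14],[0,0,14],[0,0,14]], turn=[0,0,0,0,0,0,0,0,0,0,0], grip=[0.5,0.4,0.2,0,0,0,0,0,0,0,0])

```text
time_s: 41.12
position: [0.4643, 0.2926, 0.1957]
tcp_rot: [[-0.696, 0.718, -0.001], [0.718, 0.696, -0.0], [0.0, -0.001, -1.0]]
force: [-0.2, 0.1, -0.9]
opening: 0.999
grasp_force: 0.0
```

>>> jog_arm(delta_pos=[[-6,0,4],[-6,6,4],[-6,12,4],[-10,18,4],[-14,22,4],[-18,26,4],[-20,30,4],[-20,30,4],[-20,30,4]], turn=[0,0,0,0,0,0,0,0,0], grip=[0,0,0,0,0,0,0,0,0])

```text
time_s: 42.25
position: [0.2645, 0.5916, 0.2339]
tcp_rot: [[-0.697, 0.717, -0.002], [0.717, 0.697, -0.004], [-0.002, -0.004, -1.0]]
force: [0.5, -0.8, 0.7]
opening: 0.999
grasp_force: 0.0
```

Run:
```python
from h import *
t=snap('top','t14'); sd=snap('side','s14'); s=read_state(); print(s['position'],s['time_s'],s['grasp_force'])
a=cv2.resize(t['color'][180:300,180:300],(400,400),interpolation=cv2.INTER_CUBIC)
b=cv2.resize(sd['color'][190:310,240:360],(400,400),interpolation=cv2.INTER_CUBIC)
cv2.imwrite('pics/c14.png',np.hstack([a,b]))
```

```text
[0.26552888 0.59136621 0.23486829] 42.35 0.0
```

View pics/c14.png

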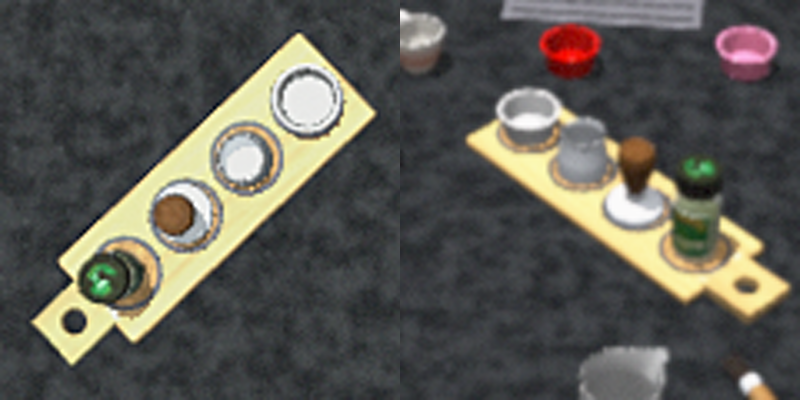

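All four stand upright on their discs in the right order (jar (104,279), tamper (174,214), pot (243,158), basket (307,100) in the left crop). A final numeric check before handing in:

Run:
```python
from h import *
d=load('t14'); S=dict(jar=(.4642,.2918),tamper=(.52,.2346),pot=(.5755,.1767),basket=(.6312,.119))
for k,x,y,z in(('jar',104,279,.116),('tamper',174,214,.092),('pot',242,158,.06),('basket',307,100,.042)):
    p=onz(d,180+(x+.5)/3.3333-.5,180+(y+.5)/3.3333-.5,z); print(k,p,((p[:2]-S[k])*1000).round(1))
```

```text
jar [0.4648 0.2917 0.116 ] [ 0.6 -0.1]
tamper [0.522  0.2343 0.092 ] [ 2.  -0.3]
pot [0.5737 0.1765 0.06  ] [-1.8 -0.2]
basket [0.6293 0.1176 0.042 ] [-1.9 -1.4]
```

```bash
python3 -c "
from rig import *
print(hand_in())"
```

```text
the job is handed in; nothing more can be done
None
```

The job is handed in at about 42 s: the last camera check put jar, tamper, pot and basket upright and released on discs 1 to 4, each within about 3 mm of its disc's centre, and no move went near the milk jug or striped cup (the hand-in gave no verdict).

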